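# Release the module tray of a charging unit with the latch pin

## Robot

A 7-joint arm with a two-finger parallel gripper is mounted at the origin on the work surface. World frame = base frame: x ahead of the robot, y to its left, z up, the work surface at z = 0. Lengths are in m, angles in rad, forces in N, time in s.
With the tool pointing down it reaches from about 0.425 to 0.825 m from the base axis. Payload 3.6 kg.
Tool frame: the origin (TCP) lies midway between the tips of the shut fingers; the grasp point (between the pads) lies 19 mm behind it; z points along the fingers, y is the line along which they close (so a half turn about z gives the same grasp; the last joint's range is limited). The gripper opens to 93 mm and grips with 3 to 60 N. Pads are 15 mm wide; open, the fingers measure 128 mm over their backs; the gripper's body (75 mm by 188 mm) begins 65 mm behind the grasp point.
Start: joints at [1.292, 0.615, -0.013, 1.423, 0.008, 1.103, -0.04], TCP at [0.163, -0.629, 0.219] pointing down, gripper open.
Joint ranges: [-3.12, 3.12], [-0.3, 2.06], [-1.34, 1.32], [0.26, 2.42], [-1.36, 4.5], [0.01, 1.98], [-2.84, 2.84]. Speed limits (rad/s): [2.79, 2.79, 3.14, 3.14, 3.14, 3.14, 3.14].

## Interface

Orientations are given as a rotation vector (axis times angle).
In Python, from bench import env, camera, search_frame, silhouettes gives the robot as it stands.
- The arm moves only by the shell command python3 -m pendant 'ROWS' [OPENING] [FORCE]. ROWS is JSON, one flat list of numbers, 4 for each row, row after row: the shift along the world's x, y, z in m, then the turn about the world's z in rad. In form: [dx, dy, dz, twist, dx, dy, dz, twist, ...]. A call has 1 to 20 rows; each row is the pose to reach, as a shift and turn from the pose commanded when the call began; what a row does not reach only later rows make up. A row lasts 1/12 s, in which the tool goes at most 41.7 mm and 7.16 degrees, less where a joint would pass 70% of its speed; a pose out of reach is approached as far as the arm can. A call with a gripper value outside its range is refused whole. OPENING is the opening, from -1 (shut) to 1 (fully open), so that 0 is half open, set as the call begins (- or left out, the last holds). The fingers move at their own pace and stop on an object; FORCE is the grip in N (left out, the last holds). Time passes only in rows, so rows that repeat a pose let the fingers close. It gives the time, the measured TCP pose, the force, the opening and the grip force at its end, in the units of the state.
- env.sense(): the state, without advancing time (a new reading comes with each control period).
- camera(name): name is "scene" or "top"; returns a dict with "image" (384x512x3 uint8, blue, green, red), "fovy" (degrees; the focal length in pixels is half the picture's height over the tangent of half this angle, whatever the lens; pixels are square), "cx", "cy" (the principal point, pixels), "R" (3x3) and "t" (3): a world point X has camera coordinates R X + t. Camera axes: x right, y down, z forward; pixel columns grow to the right and rows downward; lengths in m; the calibration is good to about 2 mm. A picture is of the moment at which its call begins. There is no depth.
- env.finish_job(): hands the job in; it is judged then, once.
Trained networks look in a picture, given as the dict that the camera call returned (one of the last four; its "shot" number tells which), for a name from the list of things; names that differ only in an ending like _2 or _b are one class to them, and where a whole thing is asked for, a point or a joint stands for the part that bears it (a point fixed in the world has none). Each returns a list of dicts, best first, with "confidence" (0 to 1); they miss things now and then, are a little off and sometimes report something else, mostly with a low value. They report only what shows in the picture. A call takes as long as a camera call. They do not tell look-alikes from the thing itself.
- search_frame(label, picture): "position" ([row, column] as shares, 0 to 1, of the picture: columns of its width, rows of its height, amid what is visible of it).
- silhouettes(label, picture): "mask" (384x512 bool, what is visible of it) and "position" ([row, column] as shares, 0 to 1, of the picture: columns of its width, rows of its height, amid what is visible of it).
The state is a dict: "time_s": time; "joints": joint angles; "qd": joint speeds; "tau": joint torques, N m; "ee_pos": TCP position; "orientation": TCP orientation; "force": force on the tool from outside, world axes, zero at the start; "ft_torque": the same for the moment, N m; "width": finger opening in m; "grasp_force": force on a finger pad.
Only numpy, scipy, OpenCV 4.12 (cv2) and the standard library are available. Lean on these libraries where they do the work, as an engineer would, in place of code of your own. Each camera call takes 0.05 s, during which the arm holds its last target. There are 200 camera calls.

## Task

Take the blue-handled release pin out of its black holder, put its rod through the yellow-framed slot in the top of the white charging unit and feel along the slot for the hidden spring latch; push the latch down until the tray springs out. Feel gently: the ledge beside the latch is rigid, and nothing may press on the unit with more than about 25 N. Then stand the pin back in its holder, let go, and leave the other things on the bench where they are.

Things in the scene. Friction and masses are not known exactly. Their poses are not given: they have to be found in the camera images.
- pin_grip (a point): centre of the release pin's blue square handle (18 x 18 mm, 50 mm tall). z points up along the pin, x and y are square to the handle's faces. Below it a black collar (28 mm across, 6 mm thick, underside 31 mm below this point), then a steel rod 6 mm across, 60 mm long. About 60 g. It stands upright in the holder, collar resting on the holder's top, with up to 2 mm of sideways play.
- pin_tip (a point): centre of the end face of the pin's rod, 91 mm below pin_grip on the same axis; same axes
- holder_hole0 (a point): mouth of the hole in the holder, at its centre and at the holder's top: a fixed black block 60 x 60 mm, 66 mm tall, with one upright through hole 10 mm across; z up
- slot (a point): centre of the access slot, level with the top face of the charging unit. Slot: 10 mm wide along this point's x, 76 mm long along its y, through a 4 mm top sheet, in a yellow frame; z up. 25 mm below this point a rigid steel ledge, which does not give, lies under the whole slot, with the latch's paddle set flush in it.
- tray (a joint): the sprung grey tray in the far face of the unit, m: 0 latched, about 0.055 fully out (it slides along the slot's +x); a spring throws it out once the latch is tripped
- housing: white charging unit, a fixed box 200 x 260 x 110 mm; origin centre of its underside, slot at x -45, y 0, z 110 mm. Hidden in its ledge: the latch's spring paddle, 15 mm long along y in a 17 mm recess, centred anywhere within 30 mm of the slot's centre along y, not measured. It gives way at about 3 N, rising to 6 N at its stop 10 mm down; the tray is let go after 5 to 6 mm.
- pin: the whole release pin; origin at the rod's tip (same as pin_tip)
- module_a: orange module, 75 x 55 x 32 mm, loose; origin centre of underside; bystander
- module_b: orange module, 75 x 55 x 32 mm, loose; origin centre of underside; bystander
- driver: screwdriver with green handle, lying loose, about 0.2 m long; bystander
- plug: black round plug, 34 mm across, 50 mm tall, standing loose; origin centre of underside; bystander
- gland: brass ring, 36 mm across, 14 mm tall, lying loose; origin centre of underside; bystander
Things that resemble listed ones, but are neither listed nor needed, are in the scene too. Of the things like the pin, leave any that is pink; of the rest the smaller one is meant. What is shaped like the part that bears holder_hole0 but turquoise is not meant.

How it is judged:
By the outcome, as a careful person would: the job done as asked, in the order asked, and still so for the second after the job is handed in, with the robot touching nothing.
It also fails if it takes over 72 s, if anything falls off the work surface, if the arm or the gripper's body presses on something with over 40 N, if the wrist force passes 120 N, or if a joint passes its speed limit or range.

## Working session

There is one attempt and no reset: what is moved stays moved. The work goes in short steps, Python scripts to look and compute and a shell command to move; the robot and the scene stay as the last step left them, time stands still between calls to the robot, and variables do not carry over. Pictures are saved under pics/ and viewed, at most 10 in all, crops included, and the job is handed in when it is done.

```bash
ls; mkdir -p pics
cat > h.py <<'E'
import numpy as np, cv2
from bench import env, camera, search_frame, silhouettes
def f(c): return c["image"].shape[0]/2/np.tan(np.radians(c["fovy"])/2)
def ray(c,u,v):
    d=np.array([(u-c["cx"])/f(c),(v-c["cy"])/f(c),1.]); R=np.array(c["R"]);t=np.array(c["t"])
    return -R.T@t, R.T@d/np.linalg.norm(d)
def atz(c,u,v,z):
    o,d=ray(c,u,v); return o+d*(z-o[2])/d[2]
def tri(a,pa,b,pb):
    o1,d1=ray(a,*pa);o2,d2=ray(b,*pb)
    s=np.linalg.lstsq(np.c_[d1,-d2],o2-o1,rcond=None)[0]
    p,q=o1+d1*s[0],o2+d2*s[1]
    return (p+q)/2,np.linalg.norm(p-q)
def proj(c,X):
    x=np.array(c["R"])@X+c["t"]; return x[0]/x[2]*f(c)+c["cx"],x[1]/x[2]*f(c)+c["cy"]
E
python3 - <<'E'
from h import *
cs={}
for n in("scene","top"):
    c=camera(n);cs[n]=c
    im=c["image"].copy();print(n,c["fovy"],"cam pos",ray(c,0,0)[0].round(3))
    cv2.imwrite(f"pics/{n}0.png",im)
    for l in("pin","holder_hole0","pin_grip","slot","housing","tray"):
        try:
            for r in search_frame(l,c)[:5]:
                p=r["position"];print(n,l,round(r["confidence"],2),"col,row",round(p[1]*512),round(p[0]*384))
        except Exception as e: print(l,e)
print(env.sense())
a=np.hstack([cs["scene"]["image"],cs["top"]["image"]])
E
```

```text
pics
scene 53.52192733544811 cam pos [ 1.026 -0.796  0.725]
scene pin 0.61 col,row 256 245
scene pin 0.6 col,row 212 197
scene holder_hole0 0.8 col,row 268 227
scene holder_hole0 0.58 col,row 225 246
scene pin_grip 0.7 col,row 212 197
scene pin_grip 0.66 col,row 258 245
scene pin_grip 0.59 col,row 225 227
scene pin_grip 0.31 col,row 245 307
scene slot 0.83 col,row 321 174
scene slot 0.5 col,row 225 224
scene housing 0.6 col,row 320 172
scene tray 0.91 col,row 350 183
top 52.04216016076737 cam pos [ 0.259 -0.062  1.266]
top pin 0.69 col,row 295 207
top pin 0.59 col,row 306 154
top pin 0.5 col,row 339 141
top pin 0.48 col,row 311 181
top holder_hole0 0.93 col,row 306 185
top holder_hole0 0.63 col,row 272 172
top pin_grip 0.67 col,row 306 156
top pin_grip 0.55 col,row 308 183
top slot 0.75 col,row 171 171
top housing 0.84 col,row 171 171
{'time_s': 0.7, 'joints': array([ 1.29149957,  0.61487659, -0.01259437,  1.42339624,  0.00811378,
        1.10337617, -0.04039462]), 'qd': array([ 1.37189995e-04, -7.32284985e-04,  8.94399668e-05, -6.45094187e-04,
       -1.02272608e-03, -2.35013107e-04, -7.39674708e-04]), 'tau': array([-5.49734650e-04, -4.58687031e+01,  2.08718651e-01, -1.65997750e+01,
       -6.11240650e-02,  1.31106866e-02,  3.78107052e-05]), 'ee_pos': array([ 0.16258534, -0.62931823,  0.2186567 ]), 'orientation': array([-3.11651129e+00, -3.96111302e-01, -3.20177035e-05]), 'force': array([-0.23165024,  0.2644459 ,  0.23322695]), 'ft_torque': array([-0.01241948,  0.04167808, -0.02716041]), 'grasp_force': 0.0, 'width': 0.09309012748279587}
```

View pics/scene0.png

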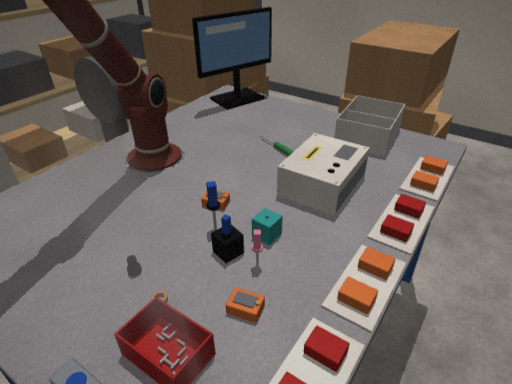

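View pics/top0.png

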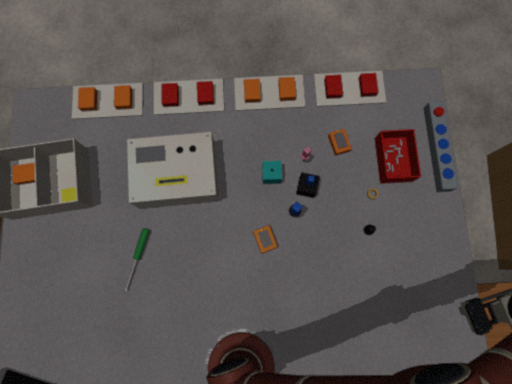

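Scene: the large blue pin on its collar is at (212,195), the small blue pin in the black holder at (226,222), the pink pin at (257,240), the turquoise holder at (267,226) and the slot at (313,153). In the top view the pin handle is at (311,181), the black holder at (308,185), the other blue pin at (295,209), the pink pin at (307,154) and the slot at (171,181).
Choice: the blue pin in the black holder, at scene (226,222). I'll check it in a close crop.

Run:
```python
from h import *
s=camera("scene");t=camera("top")
def cr(c,u0,v0,w,h,k): return cv2.resize(c["image"][v0:v0+h,u0:u0+w],None,fx=k,fy=k,interpolation=cv2.INTER_CUBIC)
A=cr(s,190,170,100,100,4)
B=cr(t,270,160,50,50,8)
C=cr(t,121,151,100,50,4); D=cr(s,275,130,100,50,4)
cv2.imwrite("pics/crop1.png",np.vstack([np.hstack([A,B]),np.hstack([C,D])]))
P={}
for n,c in(("scene",s),("top",t)):
    hsv=cv2.cvtColor(c["image"],cv2.COLOR_BGR2HSV)
    for nm,m in(("blue",(hsv[...,0]>105)&(hsv[...,0]<130)&(hsv[...,1]>130)&(hsv[...,2]>50)),("yellow",(hsv[...,0]>20)&(hsv[...,0]<35)&(hsv[...,1]>120)&(hsv[...,2]>100))):
        k,l,st,ce=cv2.connectedComponentsWithStats(m.astype(np.uint8))
        for i in range(1,k):
            if st[i,4]>15:
                r=cv2.minAreaRect(np.argwhere(l==i)[:,::-1].astype(np.float32))
                print(n,nm,st[i],ce[i].round(1),np.round(r[0],1),np.round(r[1],1),round(r[2]))
```

```text
scene blue [207 182  11  24 207] [211.7 193.5] [211.7 193.5] [23.9  8.6] 84
scene blue [222 215   9  19 146] [225.8 224.1] [226. 224.] [18.  8.] 90
scene blue [403 233  23  49 179] [412.4 263.7] [416.4 257.4] [ 6.3 51.5] 26
scene blue [ 66 372  20  12 190] [ 76.5 378.3] [ 75.5 377.5] [11. 19.] 90
scene yellow [303 146  18  14  74] [311.3 153. ] [311.8 152.2] [ 5.7 19.1] 45
top blue [436 124  10  10  77] [440.6 128.9] [440.5 128.5] [9. 9.] 90
top blue [438 139  11  10  84] [443.1 143.4] [443.  143.5] [9.2 9.2] 45
top blue [440 153  11  11  85] [445.5 158.2] [445.8 158.2] [9.9 9.2] 45
top blue [443 168  11  11  90] [447.9 173.2] [447.8 173.2] [9.9 9.2] 45
top blue [308 175   7   8  49] [310.9 178.4] [311.  178.5] [7. 6.] 90
top blue [291 202  11  11  73] [296.4 207. ] [296.4 207.1] [8.8 8.8] 37
top yellow [156 176  31  10 150] [170.8 180.3] [171.  180.3] [ 7.6 30.7] 84
top yellow [ 62 187  14  15 174] [ 68.5 194.1] [ 68.5 194.1] [12.4 14.6] 82
```

View pics/crop1.png

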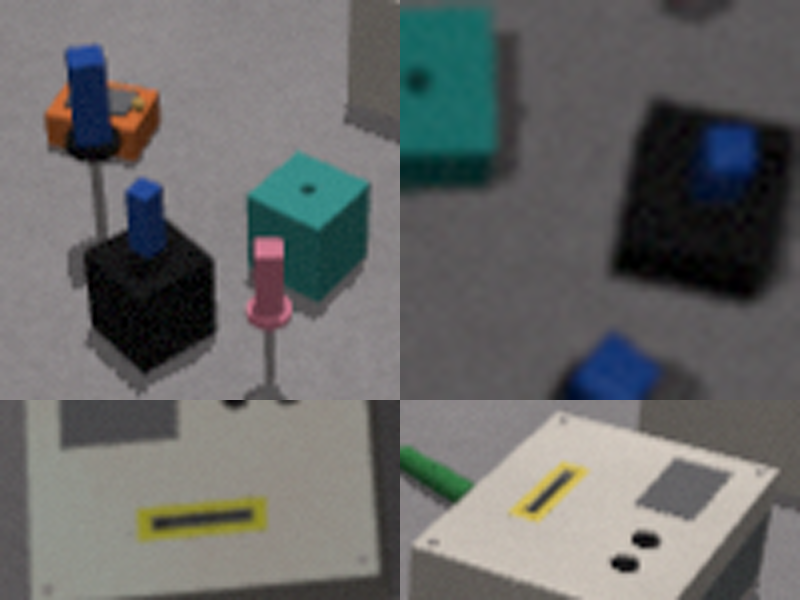

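The crop confirms it: the small blue pin sits in the black holder, the large blue one and the pink one stand elsewhere, and the holder beside it is turquoise. Handle top is at scene (226,217) and top (311,178). The slot is at scene (312,152) and top (171,180.5).

Run:
```python
from h import *
s=camera("scene");t=camera("top")
p,e=tri(s,(226.0,217.0),t,(310.9,177.9));print("pin top (z~.122)",p.round(4),e.round(4), "at z .122:",atz(s,226,217,.122).round(4),atz(t,310.9,177.9,.122).round(4))
q,e=tri(s,(312.0,152.4),t,(171.,180.4));print("slot (z~.11)",q.round(4),e.round(4),atz(s,312,152.4,.11).round(4),atz(t,171,180.4,.11).round(4))
# slot subpixel: dark slot & yellow at z .11, screws; holder corners
def tc(x,y,k,u0,v0): return (x+.5)/k-.5+u0,(y+.5)/k-.5+v0
S=[atz(t,*tc(x,y-400,4,121,151),.11) for x,y in((47,590),(362,560))]
d=S[0]-S[1];print("front edge dir deg (from +y)",np.degrees(np.arctan2(-d[0],d[1])),np.linalg.norm(d))
S=[atz(t,*tc(x,y-400,4,121,151),.11) for x,y in((152,524),(253,515))]
d=S[0]-S[1];print("slot ends",np.round(S,4),np.degrees(np.arctan2(-d[0],d[1])),np.linalg.norm(d))
S=[atz(s,*tc(x-400,y-400,4,275,130),.11) for x,y in((530,512),(572,471))]
d=S[1]-S[0];print("slot ends scene",np.round(S,4),np.degrees(np.arctan2(-d[0],d[1])),np.linalg.norm(d))
S=[atz(t,*tc(x-400,y,8,270,160),.066) for x,y in((655,103),(797,125),(757,300),(612,275))]
print("holder",np.round(S,4),np.mean(S,0).round(4))
for a,b in((0,1),(3,2),(3,0),(2,1)):
    d=S[b]-S[a];print(np.degrees(np.arctan2(d[1],d[0])).round(1),np.linalg.norm(d).round(4))
from scipy.spatial.transform import Rotation as Ro
print(Ro.from_rotvec(env.sense()["orientation"]).as_matrix().round(3))
for l in ("module_a","module_b","driver","plug","gland"):
    for r in search_frame(l,t)[:4]:
        if r["confidence"]>.4:
            P=r["position"];print(l,round(r["confidence"],2),atz(t,P[1]*512,P[0]*384,.03).round(3))
```

```text
pin top (z~.122) [ 0.5404 -0.239   0.1202] 0.0001 at z .122: [ 0.5418 -0.2406  0.122 ] [ 0.5399 -0.2388  0.122 ]
slot (z~.11) [0.5586 0.1823 0.1106] 0.0006 [0.558  0.1829 0.11  ] [0.559  0.1826 0.11  ]
front edge dir deg (from +y) 2.3327376198192358 0.23650867807045206
slot ends [[0.5573 0.22   0.11  ]
 [0.56   0.1436 0.11  ]] 2.0139627485411795 0.07638827347544415
slot ends scene [[0.5609 0.145  0.11  ]
 [0.5577 0.2227 0.11  ]] 2.3057626611600583 0.07774675250730259
holder [[ 0.573  -0.2192  0.066 ]
 [ 0.5609 -0.2743  0.066 ]
 [ 0.4918 -0.2524  0.066 ]
 [ 0.5049 -0.1969  0.066 ]] [ 0.5326 -0.2357  0.066 ]
-102.4 0.0564
-103.3 0.0571
-18.1 0.0717
-17.5 0.0725
[[ 0.968  0.25   0.   ]
 [ 0.25  -0.968  0.   ]
 [ 0.    -0.    -1.   ]]
module_a 0.72 [ 0.373 -0.102  0.03 ]
module_a 0.58 [ 0.683 -0.353  0.03 ]
module_b 0.72 [ 0.373 -0.102  0.03 ]
module_b 0.58 [ 0.683 -0.353  0.03 ]
driver 0.75 [0.375 0.293 0.03 ]
driver 0.46 [0.612 0.197 0.03 ]
plug 0.58 [ 0.39  -0.414  0.03 ]
gland 0.54 [ 0.504 -0.453  0.03 ]
```

```bash
python3 -m pendant '[0.01,0.01,0,-0.01,0.03,0.03,0,-0.03,0.06,0.06,0,-0.05,0.09,0.09,0,-0.07,0.115,0.12,0,-0.09,0.14,0.145,0,-0.11,0.165,0.17,0,-0.13,0.19,0.2,0,-0.15,0.215,0.225,0,-0.17,0.24,0.25,0,-0.19,0.265,0.275,0,-0.2,0.29,0.3,0,-0.214,0.315,0.325,0,-0.214,0.34,0.35,0,-0.214,0.36,0.37,0,-0.214,0.37,0.382,0,-0.214,0.376,0.388,0,-0.214,0.3776,0.39,0,-0.214,0.3776,0.39,0,-0.214,0.3776,0.39,0,-0.214]' 0.2 5
```

```text
time_s: 2.82
ee_pos: [0.5391, -0.2411, 0.2187]
orientation: [3.14, 0.057, -0.001]
force: [0.4, -1.3, 0.2]
width: 0.0554
grasp_force: 0.0
```

```bash
python3 -m pendant '[0,0,-0.01,0,0,0,-0.03,0,0,0,-0.05,0,0,0,-0.07,0,0,0,-0.085,0,0,0,-0.1,0,0,0,-0.11,0,0,0,-0.12,0,0,0,-0.128,0,0,0,-0.134,0,0,0,-0.138,0,0,0,-0.138,0,0,0,-0.138,0]'
python3 - <<'E'
from h import *
s=camera("scene");t=camera("top")
def cr(c,u0,v0,w,h,k): return cv2.resize(c["image"][v0:v0+h,u0:u0+w],None,fx=k,fy=k,interpolation=cv2.INTER_CUBIC)
cv2.imwrite("pics/g1.png",cr(s,175,150,100,100,6))
print(env.sense()["ee_pos"],env.sense()["force"])
E
```

```text
time_s: 3.9
ee_pos: [0.5404, -0.2394, 0.0809]
orientation: [3.141, 0.061, 0.001]
force: [0.2, -0.6, -0.4]
width: 0.0558
grasp_force: 0.0
[ 0.54069463 -0.23947667  0.08127   ] [ 0.19435032 -0.50455186 -0.43328128]
```

View pics/g1.png

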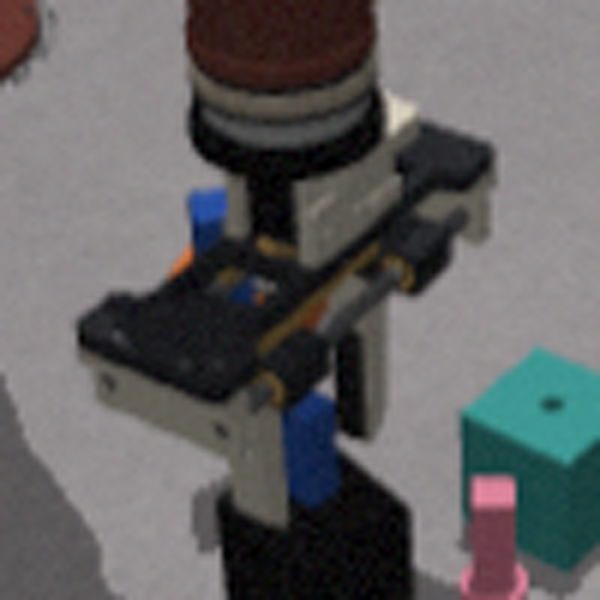

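The handle (crop 312,450) stands between the two fingers and nothing else touches. I'll close gently, then firmly.

```bash
python3 -m pendant '[0,0,0,0,0,0,0,0,0,0,0,0,0,0,0,0,0,0,0,0,0,0,0,0,0,0,0,0,0,0,0,0]' -1 8; python3 -m pendant '[0,0,0,0,0,0,0,0,0,0,0,0,0,0,0,0]' -1 40
```

```text
time_s: 4.67
ee_pos: [0.5403, -0.2394, 0.0807]
orientation: [3.141, 0.061, 0.0]
force: [0.6, -0.3, 1.2]
width: 0.0181
grasp_force: 8.0
time_s: 5.0
ee_pos: [0.5402, -0.2394, 0.0807]
orientation: [3.141, 0.061, 0.0]
force: [-0.7, -0.6, 0.1]
width: 0.0184
grasp_force: 40.0
```

```bash
python3 -m pendant '[0,0,0.003,0,0,0,0.01,0,0,0,0.02,0,0,0,0.03,0,0,0,0.045,0,0,0,0.06,0,0,0,0.075,0,0,0,0.09,0,0,0,0.105,0,0,0,0.12,0,0,0,0.135,0,0,0,0.145,0,0,0,0.15,0,0,0,0.15,0,0,0,0.15,0,0,0,0.15,0]'
python3 - <<'E'
from h import *
s=camera("scene");t=camera("top")
def cr(c,u0,v0,w,h,k): return cv2.resize(c["image"][v0:v0+h,u0:u0+w],None,fx=k,fy=k,interpolation=cv2.INTER_CUBIC)
cv2.imwrite("pics/g2.png",cr(s,180,130,100,130,4))
e=env.sense();X=e["ee_pos"];print(X,e["force"])
for dz in(-.019+.031,-.0747+.0,): pass
print(proj(s,X+[0,0,-.0747]),proj(s,X+[0,0,-.0147]))
E
```

```text
time_s: 6.33
ee_pos: [0.5395, -0.239, 0.2297]
orientation: [-3.14, -0.061, 0.003]
force: [-0.2, 0.3, -0.8]
width: 0.0179
grasp_force: 40.0
[ 0.53962191 -0.23906546  0.22960573] [ 0.24219552 -0.95278929 -0.31311417]
(np.float64(224.93982594494224), np.float64(205.91789157555257)) (np.float64(223.49583560794167), np.float64(185.72233841138214))
```

View pics/g2.png

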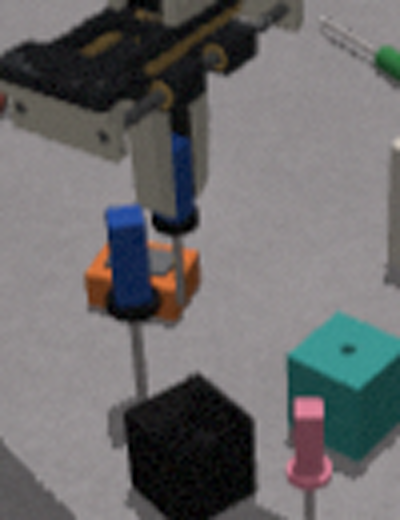

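The pin is held straight. Its tip shows at crop (181,303), which is scene (224.9,205.4), against the predicted (224.9,205.9). Next I'll move over the slot.

```bash
python3 -m pendant '[0,0.01,0,0,0.002,0.03,0,0,0.003,0.055,0,0,0.004,0.085,0,0,0.006,0.115,0,0,0.008,0.145,0,0,0.009,0.175,0,0,0.01,0.205,0,0,0.012,0.235,0,0,0.013,0.265,0,0,0.014,0.295,0,0,0.016,0.325,0,0,0.017,0.355,0,0,0.018,0.38,0,0,0.0184,0.4,0,0,0.0184,0.413,0,0,0.0184,0.419,0,0,0.0184,0.4215,0,0,0.0184,0.4215,0,0,0.0184,0.4215,0,0]'
python3 -m pendant '[0,0,-0.005,0,0,0,-0.015,0,0,0,-0.025,0,0,0,-0.032,0,0,0,-0.035,0,0,0,-0.035,0,0,0,-0.035,0]'
python3 - <<'E'
from h import *
s=camera("scene");t=camera("top")
def cr(c,u0,v0,w,h,k): return cv2.resize(c["image"][v0:v0+h,u0:u0+w],None,fx=k,fy=k,interpolation=cv2.INTER_CUBIC)
cv2.imwrite("pics/s1.png",cr(s,280,110,70,70,8))
e=env.sense();X=e["ee_pos"];print(X,e["force"],e["orientation"])
for P in (X+[0,0,-.0747],X+[0,0,-.0147],np.array([.5586,.1825,.11])):
    u=np.array(proj(s,P));print(u,(u-[280,110]+.5)*8)
E
```

```text
time_s: 8.1
ee_pos: [0.5588, 0.1803, 0.2306]
orientation: [3.14, 0.057, -0.0]
force: [0.2, -0.4, -0.5]
width: 0.0178
grasp_force: 40.0
time_s: 8.68
ee_pos: [0.5586, 0.1822, 0.1953]
orientation: [3.141, 0.061, -0.001]
force: [0.8, -0.9, -0.9]
width: 0.018
grasp_force: 40.0
[0.55893357 0.18236077 0.19600481] [ 0.65925667 -0.09106352  0.02641175] [-3.14061807e+00 -6.10801879e-02 -1.44016434e-03]
[312.44841875 149.47220597] [263.58734999 319.77764778]
[313.92634298 132.60109565] [275.41074381 184.80876517]
[312.10774245 152.49712223] [260.86193962 343.9769778 ]
```

View pics/s1.png

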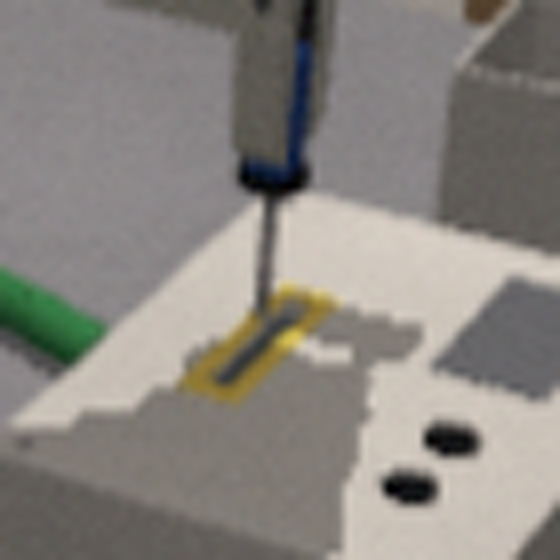

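The rod tip is at crop (264,312) and the slot runs from (222,380) to (298,310), centred on (260,345), so the tip is straight above the slot. I'll lower it gently into the slot.

```bash
python3 -m pendant '[0,0,-0.002,0,0,0,-0.004,0,0,0,-0.006,0,0,0,-0.007,0,0,0,-0.008,0,0,0,-0.009,0,0,0,-0.01,0,0,0,-0.011,0,0,0,-0.012,0,0,0,-0.0125,0]'
python3 -m pendant '[0,0,-0.001,0,0,0,-0.002,0,0,0,-0.003,0,0,0,-0.005,0,0,0,-0.007,0,0,0,-0.009,0,0,0,-0.01,0,0,0,-0.01,0]'
```

```text
time_s: 9.62
ee_pos: [0.5585, 0.1822, 0.183]
orientation: [3.141, 0.061, -0.0]
force: [0.2, -0.3, -0.5]
width: 0.018
grasp_force: 40.0
time_s: 10.28
ee_pos: [0.5583, 0.1821, 0.1727]
orientation: [3.141, 0.061, -0.001]
force: [0.2, 0.3, -1.2]
width: 0.0179
grasp_force: 40.0
```

```bash
python3 -m pendant '[0,0,-0.002,0,0,0,-0.004,0,0,0,-0.006,0,0,0,-0.008,0,0,0,-0.009,0,0,0,-0.01,0,0,0,-0.0105,0,0,0,-0.011,0,0,0,-0.011,0]'
python3 -m pendant '[0,0,-0.0005,0,0,0,-0.001,0,0,0,-0.001,0]'
python3 -m pendant '[0,0,-0.0005,0,0,0,-0.001,0,0,0,-0.001,0]'
```

```text
time_s: 11.03
ee_pos: [0.5586, 0.1822, 0.1621]
orientation: [-3.141, -0.061, 0.0]
force: [-0.1, 0.1, -0.8]
width: 0.0178
grasp_force: 40.0
time_s: 11.28
ee_pos: [0.5585, 0.1822, 0.1611]
orientation: [-3.141, -0.061, 0.0]
force: [0.1, -0.0, -1.3]
width: 0.0174
grasp_force: 40.0
time_s: 11.53
ee_pos: [0.5585, 0.1822, 0.16]
orientation: [3.141, 0.061, -0.0]
force: [0.7, 0.6, -0.8]
width: 0.0177
grasp_force: 40.0
```

```bash
python3 -m pendant '[0,0,-0.0003,0,0,0,-0.0005,0,0,0,-0.0005,0]'
python3 -m pendant '[0,0,-0.0003,0,0,0,-0.0005,0,0,0,-0.0005,0]'
python3 -m pendant '[0,0,-0.0003,0,0,0,-0.0005,0,0,0,-0.0005,0]'
```

```text
time_s: 11.78
ee_pos: [0.5586, 0.1822, 0.1597]
orientation: [-3.141, -0.061, -0.0]
force: [-0.1, 0.2, -0.5]
width: 0.018
grasp_force: 40.0
time_s: 12.03
ee_pos: [0.5586, 0.1822, 0.1596]
orientation: [-3.141, -0.061, -0.001]
force: [-0.2, 0.4, 2.4]
width: 0.0178
grasp_force: 40.0
time_s: 12.28
ee_pos: [0.5587, 0.1822, 0.1595]
orientation: [-3.141, -0.061, -0.001]
force: [-0.7, -0.3, 5.2]
width: 0.0178
grasp_force: 40.0
```

Contact comes at TCP z 0.1597, the arm yields about 6 N/mm, and the centre is rigid ledge. I'll step along the slot with light probes.

```bash
python3 -m pendant '[0,0,0.002,0,0,0,0.004,0,-0.0001,0.003,0.004,0,-0.0003,0.007,0.004,0,-0.0004,0.01,0.004,0,-0.0004,0.01,0.003,0,-0.0004,0.01,0.0015,0,-0.0004,0.01,0.0008,0,-0.0004,0.01,0,0,-0.0004,0.01,-0.0005,0,-0.0004,0.01,-0.0005,0,-0.0004,0.01,-0.0005,0]'
python3 -m pendant '[0,0,0.002,0,0,0,0.0045,0,-0.0001,0.003,0.0045,0,-0.0003,0.007,0.0045,0,-0.0004,0.01,0.0045,0,-0.0004,0.01,0.0035,0,-0.0004,0.01,0.002,0,-0.0004,0.01,0.0013,0,-0.0004,0.01,0.0006,0,-0.0004,0.01,0,0,-0.0004,0.01,0,0,-0.0004,0.01,0,0]'
```

```text
time_s: 13.28
ee_pos: [0.5582, 0.1926, 0.1591]
orientation: [-3.14, -0.061, -0.001]
force: [-1.8, -0.1, 4.8]
width: 0.0177
grasp_force: 40.0
time_s: 14.28
ee_pos: [0.5578, 0.2023, 0.1589]
orientation: [-3.141, -0.061, -0.0]
force: [-2.6, 0.2, 5.1]
width: 0.0175
grasp_force: 40.0
```

```bash
python3 -m pendant '[0,0,-0.0005,0,0,0,-0.001,0,0,0,-0.001,0,0,0,-0.001,0]'; python3 -m pendant '[0,0,0,0,0,0,0,0]'
```

```text
time_s: 14.62
ee_pos: [0.5577, 0.2023, 0.1579]
orientation: [-3.141, -0.061, -0.0]
force: [-2.1, -0.6, 6.0]
width: 0.0178
grasp_force: 40.0
time_s: 14.78
ee_pos: [0.5578, 0.2023, 0.1579]
orientation: [-3.141, -0.061, -0.001]
force: [-1.8, -0.1, 5.9]
width: 0.0179
grasp_force: 40.0
```

```bash
python3 -m pendant '[0,0,-0.0005,0,0,0,-0.001,0,0,0,-0.0015,0,0,0,-0.0015,0,0,0,-0.0015,0]'
python3 - <<'E'
from h import *
s=camera("scene");camera("top")
def cr(c,u0,v0,w,h,k): return cv2.resize(c["image"][v0:v0+h,u0:u0+w],None,fx=k,fy=k,interpolation=cv2.INTER_CUBIC)
cv2.imwrite("pics/s2.png",cr(s,280,110,70,70,8))
e=env.sense();X=e["ee_pos"];print(X,e["force"],e["ft_torque"])
for P in (X+[0,0,-.0147],X+[0,0,-.0747+.025]):
    u=np.array(proj(s,P));print(u,(u-[280,110]+.5)*8)
E
```

```text
time_s: 15.2
ee_pos: [0.5577, 0.2023, 0.1565]
orientation: [-3.141, -0.061, -0.0]
force: [-0.9, 0.4, 6.9]
width: 0.0179
grasp_force: 40.0
[0.55775035 0.20234947 0.15649061] [-2.25878949 -1.00984262  6.3824088 ] [-0.01327831  0.60214738 -0.00379345]
[315.54569178 141.23807692] [288.36553427 253.90461534]
[314.67263298 150.76180473] [281.38106387 330.09443786]
```

View pics/s2.png

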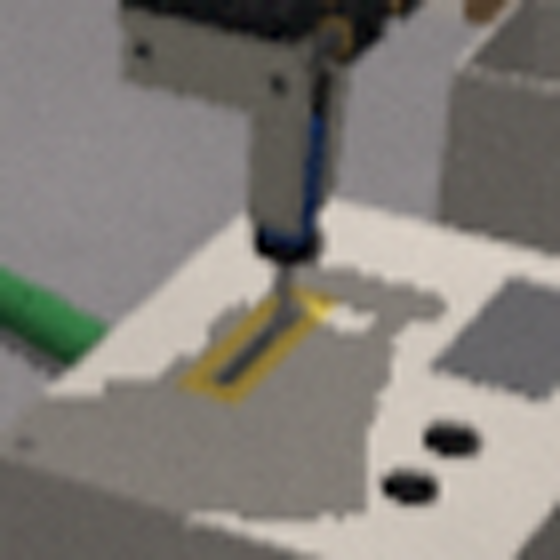

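The collar is at crop (287,242), matching the prediction, so the pin hasn't slipped. The spot 20 mm along gives way at about 7 N total and 3 mm down, so this is the paddle. I'll keep pressing and watch the force.

```bash
python3 -m pendant '[-0.0002,0,-0.0005,0,-0.0005,0,-0.001,0,-0.0005,0,-0.0015,0,-0.0005,0,-0.0015,0]'; python3 -m pendant '[0,0,-0.0005,0,0,0,-0.001,0,0,0,-0.0015,0,0,0,-0.0015,0]'
```

```text
time_s: 15.63
ee_pos: [0.5577, 0.2023, 0.1552]
orientation: [-3.14, -0.061, -0.002]
force: [-1.2, 1.0, 5.7]
width: 0.018
grasp_force: 40.0
time_s: 15.97
ee_pos: [0.5582, 0.2024, 0.153]
orientation: [-3.14, -0.061, -0.003]
force: [0.2, 0.4, 3.0]
width: 0.0178
grasp_force: 40.0
```

Run:
```python
from h import *
s=camera("scene");t=camera("top")
def cr(c,u0,v0,w,h,k): return cv2.resize(c["image"][v0:v0+h,u0:u0+w],None,fx=k,fy=k,interpolation=cv2.INTER_CUBIC)
cv2.imwrite("pics/s3.png",np.hstack([cr(s,270,110,110,110,3),cr(t,110,80,110,132,3)[:330]]))
print(env.sense()["force"],env.sense()["ee_pos"])
```

```text
[1.14514182 0.44488981 4.02441592] [0.55816477 0.202388   0.1529765 ]
```

View pics/s3.png

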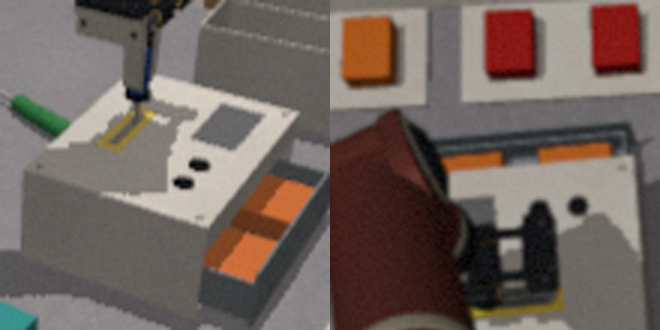

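The tray is out: the open drawer shows at crop (260,240). I'll withdraw straight up.

```bash
python3 -m pendant '[0,0,0.003,0,0,0,0.008,0,0,0,0.013,0,0,0,0.02,0,0,0,0.028,0,0,0,0.036,0,0,0,0.045,0,0,0,0.055,0,0,0,0.065,0,0,0,0.073,0,0,0,0.077,0,0,0,0.077,0,0,0,0.077,0,0,0,0.077,0]'
python3 - <<'E'
from h import *
e=env.sense();print(e["ee_pos"],e["force"],e["orientation"])
E
```

```text
time_s: 17.23
ee_pos: [0.5568, 0.202, 0.2291]
orientation: [3.141, 0.061, -0.002]
force: [-0.1, 0.3, 0.3]
width: 0.0177
grasp_force: 40.0
[0.55681172 0.2020033  0.22907193] [-0.08976692  0.25876014  0.29514485] [ 3.14052518e+00  6.10810507e-02 -2.10766349e-03]
```

```bash
python3 -m pendant '[0,-0.01,0,0,-0.001,-0.03,0,0,-0.002,-0.055,0,0,-0.003,-0.085,0,0,-0.004,-0.115,0,0,-0.005,-0.145,0,0,-0.006,-0.175,0,0,-0.007,-0.205,0,0,-0.008,-0.235,0,0,-0.009,-0.265,0,0,-0.01,-0.295,0,0,-0.012,-0.325,0,0,-0.014,-0.355,0,0,-0.015,-0.385,0,0,-0.016,-0.41,0,0,-0.0168,-0.428,0,0,-0.0168,-0.437,0,0,-0.0168,-0.4415,0,0,-0.0168,-0.4415,0,0,-0.0168,-0.4415,0,0]'
python3 -m pendant '[0,0,-0.01,0,0,0,-0.025,0,0,0,-0.04,0,0,0,-0.055,0,0,0,-0.065,0,0,0,-0.072,0,0,0,-0.076,0,0,0,-0.078,0,0,0,-0.078,0,0,0,-0.078,0]'
python3 - <<'E'
from h import *
s=camera("scene");camera("top")
def cr(c,u0,v0,w,h,k): return cv2.resize(c["image"][v0:v0+h,u0:u0+w],None,fx=k,fy=k,interpolation=cv2.INTER_CUBIC)
cv2.imwrite("pics/r1.png",cr(s,190,170,70,80,7))
e=env.sense();X=e["ee_pos"];print(X,e["force"],e["orientation"])
for P in (X+[0,0,-.0147],X+[0,0,-.0747],[.5402,-.2394,.066]):
    u=np.array(proj(s,P));print((u-[190,170]+.5)*7)
E
```

```text
time_s: 18.9
ee_pos: [0.5407, -0.2377, 0.2294]
orientation: [-3.139, -0.064, 0.0]
force: [-0.1, 0.7, -1.0]
width: 0.0176
grasp_force: 40.0
time_s: 19.73
ee_pos: [0.541, -0.2394, 0.1522]
orientation: [3.141, 0.061, 0.002]
force: [-0.1, 0.4, -0.9]
width: 0.0176
grasp_force: 40.0
[ 0.54096742 -0.23953213  0.15237665] [-0.07725745  0.23631158 -0.45442393] [3.14041329e+00 6.09679299e-02 2.34484282e-03]
[253.00972546 295.61354873]
[262.12406068 424.09747036]
[262.40585524 447.05104789]
```

View pics/r1.png

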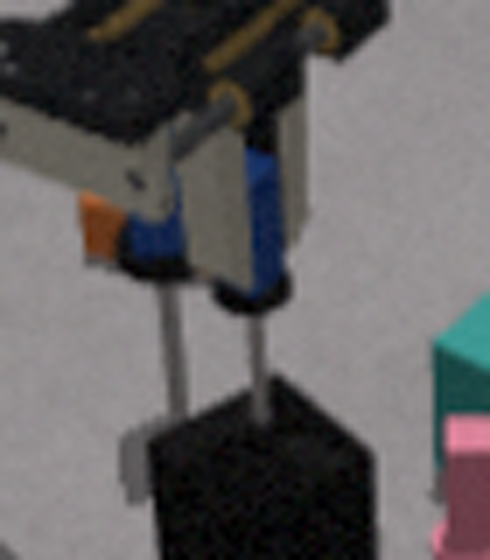

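The pin is straight. Its tip is at crop (262,424) as predicted, right above where it came out. I'll shift x by −0.7 mm and lower gently.

```bash
python3 -m pendant '[-0.0007,0,-0.002,0,-0.0007,0,-0.005,0,-0.0007,0,-0.008,0,-0.0007,0,-0.01,0,-0.0007,0,-0.011,0,-0.0007,0,-0.012,0,-0.0007,0,-0.0125,0,-0.0007,0,-0.013,0,-0.0007,0,-0.013,0]'
python3 -m pendant '[0,0,-0.001,0,0,0,-0.002,0,0,0,-0.003,0,0,0,-0.003,0]'
```

```text
time_s: 20.58
ee_pos: [0.5398, -0.2393, 0.1386]
orientation: [-3.141, -0.061, -0.0]
force: [0.3, 0.2, -0.4]
width: 0.0177
grasp_force: 40.0
time_s: 20.92
ee_pos: [0.5396, -0.2392, 0.1354]
orientation: [-3.141, -0.061, 0.001]
force: [-0.4, -0.2, -0.4]
width: 0.0179
grasp_force: 40.0
```

In the hole, with no force.

```bash
python3 -m pendant '[0,0,-0.003,0,0,0,-0.007,0,0,0,-0.012,0,0,0,-0.017,0,0,0,-0.022,0,0,0,-0.027,0,0,0,-0.032,0,0,0,-0.037,0,0,0,-0.042,0,0,0,-0.046,0,0,0,-0.049,0,0,0,-0.051,0,0,0,-0.052,0,0,0,-0.052,0,0,0,-0.052,0]'
python3 -m pendant '[0,0,-0.0007,0,0,0,-0.0014,0,0,0,-0.002,0,0,0,-0.0025,0,0,0,-0.0025,0]'
```

```text
time_s: 22.17
ee_pos: [0.5399, -0.2394, 0.0838]
orientation: [3.141, 0.061, 0.001]
force: [-0.4, -0.1, -0.9]
width: 0.0178
grasp_force: 40.0
time_s: 22.58
ee_pos: [0.5397, -0.2393, 0.081]
orientation: [-3.141, -0.061, 0.0]
force: [0.5, -0.0, -0.7]
width: 0.0177
grasp_force: 40.0
```

```bash
python3 -m pendant '[0,0,-0.0003,0,0,0,-0.0006,0,0,0,-0.0006,0,0,0,-0.0006,0]'
```

```text
time_s: 22.92
ee_pos: [0.5398, -0.2393, 0.0807]
orientation: [3.141, 0.061, 0.0]
force: [-0.5, 0.0, 0.4]
width: 0.0181
grasp_force: 40.0
```

The collar is seated. I'll release and retreat upward.

```bash
python3 -m pendant '[0,0,0,0,0,0,0,0,0,0,0,0,0,0,0,0,0,0,0,0,0,0,0,0,0,0,0,0,0,0,0,0]' 0.2 10
python3 -m pendant '[0,0,0.003,0,0,0,0.01,0,0,0,0.02,0,0,0,0.035,0,0,0,0.055,0,0,0,0.075,0,0,0,0.1,0,0,0,0.125,0,0,0,0.145,0,0,0,0.16,0,0,0,0.17,0,0,0,0.17,0,0,0,0.17,0]'
python3 -m pendant '[0,-0.02,0,0,-0.005,-0.05,0,0,-0.015,-0.08,0,0,-0.03,-0.11,0,0,-0.045,-0.14,0,0,-0.06,-0.17,0,0,-0.075,-0.195,0,0,-0.09,-0.215,0,0,-0.1,-0.23,0,0,-0.105,-0.24,0,0,-0.105,-0.24,0,0,-0.105,-0.24,0,0]'
python3 - <<'E'
from h import *
s=camera("scene");t=camera("top")
cv2.imwrite("pics/end.png",cv2.resize(np.hstack([s["image"][90:300,180:400],t["image"][80:290,120:340]]),None,fx=1.8,fy=1.8,interpolation=cv2.INTER_CUBIC))
E
```

```text
time_s: 23.58
ee_pos: [0.5398, -0.2393, 0.0805]
orientation: [-3.141, -0.061, 0.0]
force: [0.1, 0.4, 0.2]
width: 0.0556
grasp_force: 0.0
time_s: 24.67
ee_pos: [0.5397, -0.2393, 0.251]
orientation: [3.141, 0.061, 0.001]
force: [-0.4, 0.2, -1.4]
width: 0.0559
grasp_force: 0.0
time_s: 25.67
ee_pos: [0.435, -0.4785, 0.2495]
orientation: [-3.139, -0.061, 0.001]
force: [0.2, 0.3, -0.0]
width: 0.0557
grasp_force: 0.0
```

View pics/end.png

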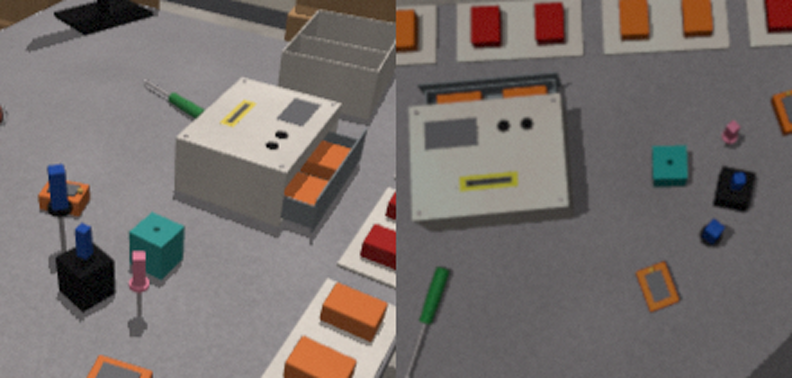

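The pin stands upright in the black holder (crop 84,245), the tray is out (325,175), and the modules, driver and look-alikes that show in the crop are where they were.

```bash
python3 -c "
from bench import env
print(env.finish_job())"
```

```text
the job is handed in; nothing more can be done
None
```

I tripped the latch about 20 mm along the slot's +y from centre, the tray sprang out, and the pin is back upright in its black holder with the gripper clear; the job went in at about 26 s, and contact force read at most about 8 N.

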